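# Put the lids back on the serving dishes

### The job

The four porcelain serving dishes are washed and dry: cover each one with the glass lid that fits it, so that every lid sits level and fully home in its dish's mouth. Set the lids down gently, leave the dishes standing where they are, and do not disturb the whisk or the tortilla press.

Things in the scene. Friction and masses are not known exactly. Their poses are not given: they have to be found in the camera images.
- lid_large: Large round glass lid, 136 mm across. Clear, with a thin steel band round its edge. Stepped: plug below 108 mm in diameter, 8 mm deep, chamfered; on it the plate, 8 to 13 mm above the origin. In its middle a steel knob 26 mm in diameter, 21 to 37 mm above the origin, on an 18 mm neck. Origin: centre of the plug's underside; z up. Lies plug down, about 220 g.
- lid_small: Small round glass lid, 96 mm across. Clear, with a thin steel band round its edge. Stepped: plug below 68 mm in diameter, 8 mm deep, chamfered; on it the plate, 8 to 13 mm above the origin. In its middle a steel knob 26 mm in diameter, 21 to 37 mm above the origin, on an 18 mm neck. Origin: centre of the plug's underside; z up. Lies plug down, about 120 g.
- lid_square: Square glass lid, 104 mm along x and y. Clear, with a thin steel band round its edge. Stepped: plug below 76 x 76 mm, 8 mm deep, chamfered; on it the plate, 8 to 13 mm above the origin. In its middle a steel bridge handle: bar 52 mm long along x, 14 mm thick along y, 27 to 37 mm above the origin, on two legs. Origin: centre of the plug's underside; z up. Lies plug down, about 190 g.
- lid_oblong: Oblong glass lid, 128 mm along x, 88 mm along y. Clear, with a thin steel band round its edge. Stepped: plug below 100 x 60 mm, 8 mm deep, chamfered; on it the plate, 8 to 13 mm above the origin. In its middle a steel bridge handle: bar 52 mm long along x, 14 mm thick along y, 27 to 37 mm above the origin, on two legs. Origin: centre of the plug's underside; z up. Lies plug down, about 190 g.
- dish_large: Empty white porcelain dish, round, 132 mm in diameter at the rim, 48 mm high, walls 6 mm, mouth 120 mm in diameter. Stands loose, about 420 g. Origin: centre of its underside; z up. With its lid home, the lid's origin is 40 mm above this origin (8 mm below the rim), its plug with 6 mm play all round.
- dish_small: Empty white porcelain dish, round, 92 mm in diameter at the rim, 48 mm high, walls 6 mm, mouth 80 mm in diameter. Stands loose, about 240 g. Origin: centre of its underside; z up. With its lid home, the lid's origin is 40 mm above this origin (8 mm below the rim), its plug with 6 mm play all round.
- dish_square: Empty white porcelain dish, square, 100 x 100 mm, 48 mm high, walls 6 mm, mouth 88 x 88 mm. Stands loose, about 360 g. Origin: centre of its underside; z up, x and y square to its sides. With its lid home, the lid's origin is 40 mm above this origin (8 mm below the rim), its plug with 6 mm play all round.
- dish_oblong: Empty white porcelain dish, oblong (rectangular), 124 mm along x, 84 mm along y, 48 mm high, walls 6 mm, mouth 112 x 72 mm. Stands loose, about 380 g. Origin: centre of its underside; z up, x along its long side. With its lid home, the lid's origin is 40 mm above this origin (8 mm below the rim), its plug with 6 mm play all round.
- whisk: Bystander: grey balloon whisk, 220 mm long, up to 60 mm high, lying in a steel spoon rest (250 x 96 mm tray) to the right of the dishes and lids. Origin: underside below its middle; x along it from handle to head.
- tortilla_press: Bystander: closed wooden tortilla press, 220 x 200 mm, 85 mm high, 1.9 kg, to the left of the dishes and lids. Origin: centre of its underside. (A fixed steel griddle, 480 mm wide, 142 mm high, stands farther to the right, clear of the work.)
Not all that is in view belongs to the job. Leave any black look-alike of the lid_square alone. What is shaped like the dish_square but red is not meant.

How it is judged:
At the end, for the whole second after the job is handed in: Each of the four lids is seated in the dish of its own shape and size: plug inside the mouth (lid origin 40 mm above the dish's, within 3 mm), centred within 9 mm, lid and dish level within 0.05 rad, released and at rest, every dish within 40 mm of where it stood at the start (horizontal distance between lid_large and dish_large below 0.009 m and z of lid_large in the frame of dish_large between 0.037 and 0.043 m and angle between each of lid_large, dish_large, lid_small, dish_small, lid_square, dish_square, lid_oblong, dish_oblong's own z axis and vertical below 0.05 rad and distance of each of dish_large, dish_small, dish_square, dish_oblong from where it was at the start of the episode below 0.04 m and linear speed of each of lid_large, dish_large, lid_small, dish_small, lid_square, dish_square, lid_oblong, dish_oblong below 0.01 m/s and horizontal distance between lid_small and dish_small below 0.009 m and z of lid_small in the frame of dish_small between 0.037 and 0.043 m and horizontal distance between lid_square and dish_square below 0.009 m and z of lid_square in the frame of dish_square between 0.037 and 0.043 m and horizontal distance between lid_oblong and dish_oblong below 0.009 m and z of lid_oblong in the frame of dish_oblong between 0.037 and 0.043 m); the robot touches nothing.
It fails at once if a lid was forced onto a dish instead of being set down gently (more than 40 N between lid and dish) (contact force between any of lid_large, lid_small, lid_square, lid_oblong and dish_large above 40 N or contact force between any of lid_large, lid_small, lid_square, lid_oblong and dish_small above 40 N or contact force between any of lid_large, lid_small, lid_square, lid_oblong and dish_square above 40 N or contact force between any of lid_large, lid_small, lid_square, lid_oblong and dish_oblong above 40 N).
It fails at once if the whisk or the tortilla press was shifted by more than 30 mm (distance of any of whisk, tortilla_press from where it was at the start of the episode above 0.03 m).
It fails at once if a lid was dropped: free of the fingers and faster than 0.45 m/s, a fall of over about 10 mm ((contact force between lid_large and the fingers below 0.1 N and linear speed of lid_large above 0.45 m/s) or (contact force between lid_small and the fingers below 0.1 N and linear speed of lid_small above 0.45 m/s) or (contact force between lid_square and the fingers below 0.1 N and linear speed of lid_square above 0.45 m/s) or (contact force between lid_oblong and the fingers below 0.1 N and linear speed of lid_oblong above 0.45 m/s)).
It also fails if it takes over 128 s, if anything falls off the work surface, if the arm or the gripper's body presses on something with over 40 N, if the wrist force passes 120 N, or if a joint passes its speed limit or range.

### The arm

A 6-joint arm with a two-finger parallel gripper is mounted at the origin on the work surface. World frame = base frame: x ahead of the robot, y to its left, z up, the work surface at z = 0. Lengths are in m, angles in rad, forces in N, time in s.
With the tool pointing down it reaches from about 0.35 to 0.775 m from the base axis. Payload 7.3 kg.
Tool frame: the origin (TCP) lies at the very end of the fingers, on their centre line; the grasp point (between the pads) lies 19 mm behind it; z points along the fingers, y is the direction in which the jaws open and shut (so a half turn about z gives the same grasp; the last joint's range is limited). The gripper opens to 92 mm and grips with 3 to 60 N. Pads are 19 mm wide; open, the fingers measure 130 mm over their backs; the gripper's body (75 mm by 190 mm) begins 47 mm behind the grasp point.
Start: joints at [-0.146, 0.342, 1.524, -0, 1.275, -0.146], TCP at [0.525, 0, 0.227] pointing down, gripper open.
Joint ranges: [-2.53, 2.53], [-0.77, 2.02], [0.04, 2.7], [-1, 4.14], [0.28, 2.66], [-3.11, 3.11]. Speed limits (rad/s): [2.57, 2.57, 3.14, 3.14, 3.14, 3.14].

### API

Orientations are given as a 3x3 rotation matrix whose columns are the frame's x, y, z axes.
In Python, from workcell import bot, optics, nets gives the robot as it stands.
- The arm moves only by the tool arm_command, never from a script. Its arguments are lists of equal length, an entry for each row: "grip": the closure in counts, from 0 (fully open) to 255 (shut); "translation": the shift along the tool's x, y, z in mm, a list of three; "spin": the turn about the tool's z in degrees. In form: {"grip": [grip, ...], "translation": [[tx, ty, tz], ...], "spin": [spin, ...]}. A call has 1 to 8 rows; each row shifts and turns the commanded pose from where the row before left it, along the tool's axes as they then stand; what a row does not reach is not made up. A row lasts 1/8 s, in which the tool goes at most 62.5 mm and 10.7 degrees, less where a joint would pass 70% of its speed; a pose out of reach is approached as far as the arm can. A call is refused whole if a number of a shift passes 62.5 or a number of a turn 10.7, either way. A call with a gripper value outside its range is refused whole. The fingers move at their own pace and stop on an object; "force" is the grip in N (left out, the last holds). Time passes only in rows, so rows that do not move let the fingers close. It gives the time, the measured TCP pose, the force and the opening at its end, in the units of the state.
- bot.read_state(): the state, without advancing time (a new reading comes with each control period).
- optics.grab_frame(name): name is "scene" or "side" or "wrist"; returns (picture, depth): 420x560x3 uint8, blue, green, red; 420x560 float32, m along the optical axis (not along the pixel's ray), 0 where there is no reading.
- optics.get_calibration(name): a dict with "fovy" (degrees; the focal length in pixels is half the picture's height over the tangent of half this angle, whatever the lens; pixels are square), "cx", "cy" (the principal point, pixels), "k1" (the pictures are not rectified: a ray, as slopes to the right and down, at radius r is drawn at 1 + k1 r^2 times it, then the intrinsics apply), "world_to_cam" (4x4, takes a point from world to camera coordinates); the wrist camera has in their place "hand_eye" (4x4, takes a point from camera to tool coordinates, whose origin is the TCP and whose axes are the flange's). Camera axes: x right, y down, z forward; pixel columns grow to the right and rows downward; lengths in m; the calibration is good to about 2 mm. A picture is of the moment at which its call begins: read the wrist's pose just before it. get_calibration takes no time and is no camera call.
- bot.job_done(): hands the job in, once; it reports no verdict.
Trained networks look in the newest picture that a camera, given by its name, has taken for a name from the list of things; names that differ only in an ending like _2 or _b are one class to them, and where a whole thing is asked for, a point or a joint stands for the part that bears it (a point fixed in the world has none). Each returns a list of dicts, best first, with "confidence" (0 to 1); they miss things now and then, are a little off and sometimes report something else, mostly with a low value. They report only what shows in the picture. A call takes as long as a camera call. They do not tell look-alikes from the thing itself.
- nets.look_for(name, camera): "at" ([row, column] in pixels, amid what is visible of it).
The state is a dict: "clock": time; "joint_pos": joint angles; "joint_vel": joint speeds; "joint_efforts": joint torques, N m; "position": TCP position; "orientation": TCP orientation; "wrist_force": force on the tool from outside, world axes, zero at the start; "wrist_torque": the same for the moment, N m; "grip_width": finger opening in m.
Only numpy, scipy, OpenCV 4.12 (cv2) and the standard library are available. Lean on these libraries where they do the work, as an engineer would, in place of code of your own. Each camera call takes 0.05 s, during which the arm holds its last target. There are 200 camera calls.

## Working session

There is one attempt and no reset: what is moved stays moved. The work goes in short steps, Python scripts to look and compute and a tool call to move; the robot and the scene stay as the last step left them, time stands still between calls to the robot, and variables do not carry over. Pictures are saved under pics/ and viewed, about 12 in all and at most 16, crops included, and the job is handed in when it is done.

Besides the shell and the picture viewer there is one more tool, called after ">>>" by a JSON object that holds its "op" and its "data". arm_command: Moves the arm, as the interface text tells. Its arguments: {"type":"object","properties":{"grip":{"type":"array"},"translation":{"type":"array"},"spin":{"type":"array"},"force":{"type":"number"}},"required":["grip","translation","spin"]}

```bash
mkdir -p pics; ls; cat > h.py <<'E'
import numpy as np, cv2
from workcell import bot, optics, nets
def K(c,h=420):
    f=h/2/np.tan(np.radians(c["fovy"])/2); return f
def ray(c,uv):
    uv=np.atleast_2d(uv).astype(float); f=K(c)
    d=(uv-[c["cx"],c["cy"]])/f; s=d.copy()
    for _ in range(20): s=d/(1+c["k1"]*(s**2).sum(1,keepdims=True))
    return np.c_[s,np.ones(len(s))]
def cam2world(name,c,st=None):
    if name=="wrist":
        T=np.eye(4);T[:3,:3]=np.array(st["orientation"]);T[:3,3]=st["position"]
        return T@np.array(c["hand_eye"])
    return np.linalg.inv(np.array(c["world_to_cam"]))
def topoint(name,uv,depth=None,z=None,st=None):
    c=optics.get_calibration(name);T=cam2world(name,c,st);r=ray(c,uv)
    if depth is not None: P=r*np.atleast_1d(depth)[:,None]
    else:
        d=r@T[:3,:3].T; s=(z-T[2,3])/d[:,2]; P=r*s[:,None]
    return P@T[:3,:3].T+T[:3,3]
def proj(name,P,st=None):
    c=optics.get_calibration(name);T=np.linalg.inv(cam2world(name,c,st))
    P=np.atleast_2d(P)@T[:3,:3].T+T[:3,3]; s=P[:,:2]/P[:,2:]
    return s*(1+c["k1"]*(s**2).sum(1,keepdims=True))*K(c)+[c["cx"],c["cy"]]
E
python3 - <<'E'
from h import *
st=bot.read_state();print(st["clock"],st["position"],st["orientation"])
for n in ["scene","side","wrist"]:
    c=optics.get_calibration(n);print(n,c["fovy"],c["k1"],np.round(cam2world(n,c,st),3).tolist())
    p,d=optics.grab_frame(n);cv2.imwrite(f"pics/{n}0.png",p);np.save(f"{n}0.npy",d)
    for t in ["lid_large","lid_small","lid_square","lid_oblong","dish_large","dish_small","dish_square","dish_oblong"]:
        if n!="scene": continue
        for r in nets.look_for(t,n)[:4]:
            u=r["at"][1],r["at"][0]; print(n,t,round(r["confidence"],2),np.round(r["at"]),np.round(topoint(n,u,z=.03 if 'lid' in t else .04)[0],3))
E
```

```text
pics
0.0 [5.24595460e-01 8.01944039e-05 2.26042356e-01] [[ 5.89533072e-05  9.99998859e-01 -1.50940783e-03]
 [ 9.99999969e-01 -5.85855940e-05  2.43657246e-04]
 [ 2.43568538e-04 -1.50942215e-03 -9.99998831e-01]]
scene 44.85053345831332 -0.026655085182834274 [[-0.262, 0.708, -0.656, 1.388], [0.965, 0.193, -0.177, 0.275], [0.002, -0.679, -0.734, 1.1], [0.0, 0.0, 0.0, 1.0]]
scene lid_large 0.97 [225. 151.] [ 0.611 -0.313  0.03 ]
scene lid_large 0.19 [168. 193.] [ 0.369 -0.288  0.03 ]
scene lid_small 0.86 [220. 306.] [0.48  0.095 0.03 ]
scene lid_square 0.83 [273. 291.] [0.664 0.099 0.03 ]
scene lid_square 0.59 [168. 390.] [0.208 0.292 0.03 ]
scene lid_oblong 0.66 [268. 367.] [0.598 0.283 0.03 ]
scene dish_large 0.98 [206. 384.] [0.381 0.295 0.04 ]
scene dish_small 0.6 [251. 214.] [ 0.658 -0.111  0.04 ]
scene dish_square 0.91 [143. 154.] [ 0.302 -0.447  0.04 ]
scene dish_square 0.79 [199. 237.] [ 0.466 -0.113  0.04 ]
scene dish_square 0.47 [217. 306.] [0.479 0.094 0.04 ]
scene dish_oblong 0.89 [169. 193.] [ 0.383 -0.281  0.04 ]
side 53.42008394645862 -0.012157808230004289 [[-0.736, -0.337, 0.587, -0.332], [-0.677, 0.373, -0.634, 0.836], [-0.006, -0.864, -0.503, 0.675], [0.0, 0.0, 0.0, 1.0]]
wrist 60.928972769824504 -0.0851862542600168 [[1.0, -0.001, -0.002, 0.525], [-0.001, -0.963, -0.271, 0.073], [-0.002, 0.271, -0.963, 0.383], [0.0, 0.0, 0.0, 1.0]]
```

View scene.

```bash
python3 - <<'E'
import cv2
p=cv2.imread("pics/scene0.png");cv2.imwrite("pics/scene0c.png",cv2.resize(p[100:320,60:460],None,fx=2,fy=2,interpolation=cv2.INTER_CUBIC))
E
```

```text
(no output)
```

View pics/scene0.png

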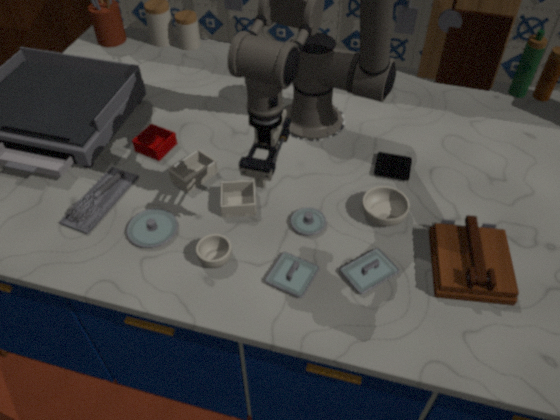

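View pics/scene0c.png

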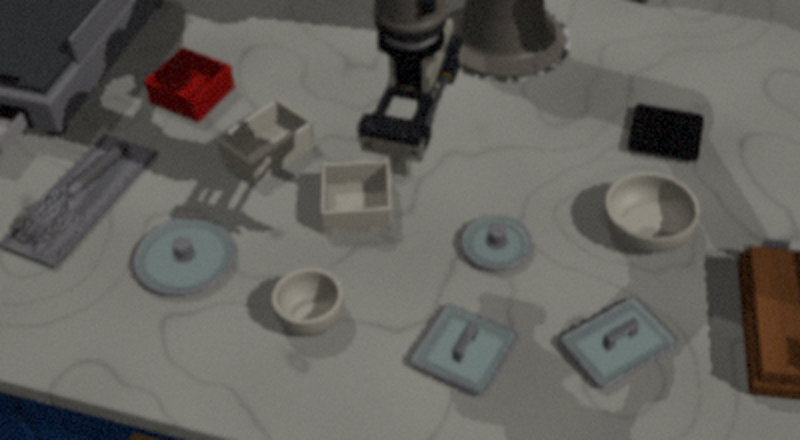

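```bash
cat >> h.py <<'E'
def cloud(n,d,st=None):
    v,u=np.nonzero(d>0); return topoint(n,np.c_[u,v],depth=d[v,u],st=st)
NOM=dict(lid_large=(.611,-.313),lid_small=(.48,.095),lid_square=(.664,.099),lid_oblong=(.598,.283),dish_large=(.381,.295),dish_small=(.658,-.111),dish_square=(.466,-.113),dish_oblong=(.383,-.281))
def est(P,t,c):
    lid='lid' in t; r=(.035 if lid else .085)
    m=np.hypot(*(P[:,:2]-c).T)<r
    m&=(P[:,2]>(.027 if lid else .040))&(P[:,2]<(.045 if lid else .058))
    Q=P[m]
    if len(Q)<15: return len(Q),None,None,None
    (cx,cy),(w,h),a=cv2.minAreaRect((Q[:,:2]*1000).astype(np.float32))
    if w<h: w,h,a=h,w,a+90
    cc=(cx,cy)
    if 'large' in t or 'small' in t: cc,rr=cv2.minEnclosingCircle((Q[:,:2]*1000).astype(np.float32))
    return len(Q),np.round(cc,1),np.round((w,h,(a+90)%180-90),1),np.round(np.percentile(Q[:,2],[10,50,95])*1000,1)
E
python3 - <<'E'
from h import *
st=bot.read_state()
for n in ["scene","side","wrist"]:
    P=cloud(n,np.load(n+"0.npy"),st)
    g=P[np.abs(P[:,2])<.01]; print(n,len(P),"table std",g[:,2].mean().round(4),g[:,2].std().round(4))
    for t,c in NOM.items(): print(n,t,*est(P,t,c))
E
```

```text
scene 234249 table std 0.0003 0.0029
scene lid_large 65 [ 603.7 -315.1] [26.6 20.2 13.9] [29.8 37.  41.2]
scene lid_small 69 [464.9  96. ] [27.4 22.6 16.9] [30.5 36.6 40.8]
scene lid_square 100 [654.1  98.5] [ 50.3  14.3 -12.3] [34.  37.1 40.9]
scene lid_oblong 106 [590.  287.9] [ 49.9  15.4 -42.1] [32.1 36.3 40.3]
scene dish_large 353 [374.  298.4] [132.9 128.5 -22.5] [42.  46.3 51.2]
scene dish_small 312 [ 650.9 -113.6] [93.1 89.  20.3] [41.9 47.4 52.2]
scene dish_square 311 [ 447.7 -116.9] [104.2  99.3  19.8] [41.7 47.4 52.1]
scene dish_oblong 301 [ 374.  -286.8] [129.1  91.6 -28.5] [41.6 45.4 50.2]
side 234299 table std 0.0007 0.0018
side lid_large 28 [ 600.4 -314.1] [ 21.6  19.3 -50. ] [30.  35.9 39.7]
side lid_small 51 [461.5  97.5] [ 26.5  21.3 -44.7] [29.4 36.1 39.1]
side lid_square 38 [652.5  99.5] [ 42.2  13.6 -12.3] [30.7 37.1 38.9]
side lid_oblong 46 [588.3 288.8] [ 45.1  14.3 -40.8] [35.1 37.3 39.2]
side dish_large 441 [370.8 301.3] [132.4 130.1 -38.7] [41.7 46.8 49.9]
side dish_small 163 [ 649.  -115.6] [ 95.4  90.  -21.1] [41.6 46.5 50.7]
side dish_square 241 [ 444.3 -116.6] [108.  101.6 -69.2] [41.2 46.5 50. ]
side dish_oblong 12 None None None
wrist 234266 table std -0.0005 0.0011
wrist lid_large 0 None None None
wrist lid_small 602 [465.3  98.3] [ 25.3  24.4 -56.5] [34.3 36.  37.5]
wrist lid_square 774 [653.1 100.3] [ 47.8  14.8 -14.1] [34.3 36.  37.3]
wrist lid_oblong 0 None None None
wrist dish_large 0 None None None
wrist dish_small 491 [ 649.3 -112.3] [91.9 66.7 64.8] [41.9 46.6 48.4]
wrist dish_square 1340 [ 445.8 -114.6] [100.9 100.  -71.3] [42.3 46.6 48.2]
wrist dish_oblong 0 None None None
```

View pics/wrist0.png

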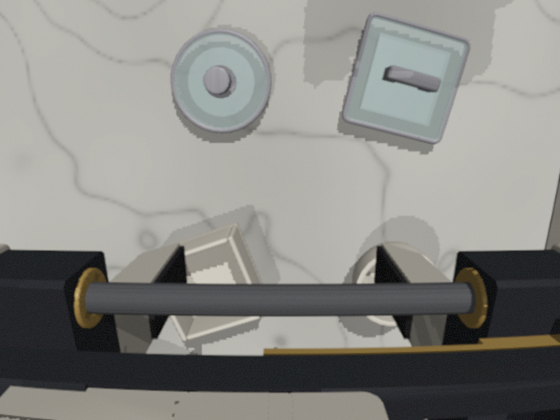

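>>> {"op": "arm_command", "data": {"grip": [0, 0, 0, 0, 0, 0, 0, 0], "translation": [[30, -20, 0], [40, -24, 10], [27.5, -15.5, 40], [0, 0, 45], [0, 0, 45], [0, 0, 40], [0, 0, 20], [0, 0, 9]], "spin": [0, 0, 0, 0, 0, 0, 0, 0], "force": 20}}

```text
clock: 1.55
position: [0.4651, 0.0975, 0.0167]
orientation: [[0.0, 1.0, -0.002], [1.0, -0.0, -0.0], [-0.0, -0.002, -1.0]]
wrist_force: [-0.7, 0.6, -0.5]
grip_width: 0.0916
```

>>> {"op": "arm_command", "data": {"grip": [255, 255, 255, 255, 255, 255, 255, 255], "translation": [[0, 0, 0], [0, 0, 0], [0, 0, 0], [0, 0, 0], [0, 0, 0], [0, 0, 0], [0, 0, -3], [0, 0, -10]], "spin": [0, 0, 0, 0, 0, 0, 0, 0]}}

```text
clock: 2.55
position: [0.465, 0.0975, 0.0307]
orientation: [[-0.0, 1.0, -0.001], [1.0, 0.0, -0.0], [-0.0, -0.001, -1.0]]
wrist_force: [0.2, 0.8, -1.3]
grip_width: 0.0256
```

>>> {"op": "arm_command", "data": {"grip": [255, 255, 255, 255, 255, 255, 255, 255], "translation": [[0, 0, -30], [-10, 8.5, -35], [-35, 30, -19], [-40, 35, 0], [-40, 35, 0], [-40, 35, 0], [-30, 27, 0], [-15.5, 14, 0]], "spin": [0, 0, 0, 0, 0, 0, 0, 0]}}

```text
clock: 3.55
position: [0.6509, -0.115, 0.1149]
orientation: [[0.002, 1.0, 0.0], [1.0, -0.002, -0.0], [-0.0, 0.0, -1.0]]
wrist_force: [-1.2, 0.1, -2.0]
grip_width: 0.0251
```

```bash
cat >> h.py <<'E'
def look(tag,*ts):
    st=bot.read_state();p,d=optics.grab_frame("wrist");cv2.imwrite(f"pics/{tag}.png",p);np.save(tag+".npy",d)
    print(np.round(st["position"],4),st["grip_width"].__round__(4),np.round(st["wrist_force"],1))
    P=cloud("wrist",d,st)
    for t in ts: print(t,*est(P,t,NOM[t]))
    return st,P
E
sed -i 's/^NOM=.*/NOM=dict(lid_large=(.602,-.3145),lid_small=(.465,.0975),lid_square=(.653,.1),lid_oblong=(.589,.2885),dish_large=(.372,.3),dish_small=(.6495,-.113),dish_square=(.446,-.1155),dish_oblong=(.374,-.287))/' h.py
python3 - <<'E'
from h import *
look("w1","dish_small","dish_square","lid_large")
E
```

```text
[ 0.6509 -0.115   0.1149] 0.0251 [-1.2  0.1 -2. ]
dish_small 476 [648.5 -77.3] [58.1 10.5  2.9] [43.2 46.8 48.1]
dish_square 2483 [ 466.7 -107.8] [100.3  58.3 -71.1] [41.8 46.1 47.9]
lid_large 0 None None None
```

View pics/w1.png

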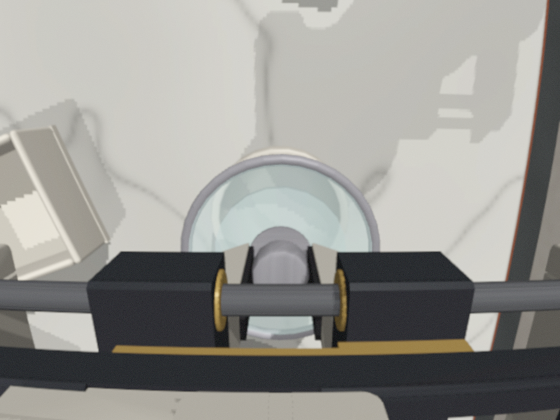

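```bash
cat >> h.py <<'E'
from scipy.optimize import least_squares
def circ(P,c,r,z0,z1,show=True):
    "centre of a disc of known radius from the outer border of cloud points in a height band"
    m=(P[:,2]>z0)&(P[:,2]<z1)&(np.hypot(*(P[:,:2]-c).T)<r+.02);Q=P[m,:2]-c
    a=np.round(np.degrees(np.arctan2(Q[:,1],Q[:,0]))/4); R=np.hypot(*Q.T)
    E=np.array([Q[a==k][np.argmax(R[a==k])] for k in np.unique(a)])
    E=E[np.hypot(*E.T)>r-.015]
    s=least_squares(lambda x:np.hypot(*(E-x).T)-r,[0,0],loss='soft_l1',f_scale=.001)
    print("circ",len(E),np.round((s.x+c)*1000,1),"rms",np.round(np.sqrt(np.mean(s.fun**2))*1000,2)); return s.x+c
E
python3 - <<'E'
from h import *
st=bot.read_state();P=cloud("wrist",np.load("w1.npy"),st)
circ(P,np.array([.651,-.115]),.048,.100,.118)
circ(P,np.array([.651,-.115]),.046,.043,.054)
for n in["scene","side"]:
    Q=cloud(n,np.load(n+"0.npy"));
    circ(Q,np.array([.65,-.114]),.046,.040,.056); circ(Q,np.array([.372,.3]),.066,.04,.056)
E
```

```text
circ 58 [ 651.6 -113. ] rms 2.53
circ 20 [ 651.5 -114.4] rms 0.14
circ 90 [ 651.2 -114.4] rms 1.93
circ 90 [374.  298.3] rms 2.25
circ 78 [ 647.8 -113.1] rms 3.1
circ 90 [370.1 300. ] rms 1.83
```

>>> {"op": "arm_command", "data": {"grip": [255, 255, 255, 255, 255, 255, 255, 255], "translation": [[0, 0, 20], [0, 0, 20], [0, 0, 6], [0, 0, 3], [0, 0, 3], [0, 0, 2.5], [0, 0, 2.5], [0, 0, 0]], "spin": [0, 0, 0, 0, 0, 0, 0, 0]}}

```text
clock: 4.6
position: [0.6505, -0.1131, 0.0607]
orientation: [[-0.0, 1.0, 0.002], [1.0, 0.0, -0.001], [-0.001, 0.002, -1.0]]
wrist_force: [-5.4, 0.7, 12.7]
grip_width: 0.0254
```

```bash
python3 - <<'E'
from h import *
st,P=look("w2")
c=np.array([.651,-.114])
circ(P,c,.048,.048,.065);
p,d=optics.grab_frame("side");u=proj("side",[.65,-.114,.05])[0].astype(int);print(u)
a=p[max(0,u[1]-60):u[1]+60,max(0,u[0]-80):u[0]+80];b=cv2.imread("pics/w2.png")[120:400,130:430]
cv2.imwrite("pics/v2.png",np.hstack([cv2.resize(b,(400,373)),cv2.resize(a,(400,373),interpolation=2)]))
E
```

```text
[ 0.6505 -0.1131  0.0607] 0.0254 [-5.4  0.7 12.7]
circ 58 [ 650.4 -109.5] rms 2.4
[257 165]
```

View pics/v2.png

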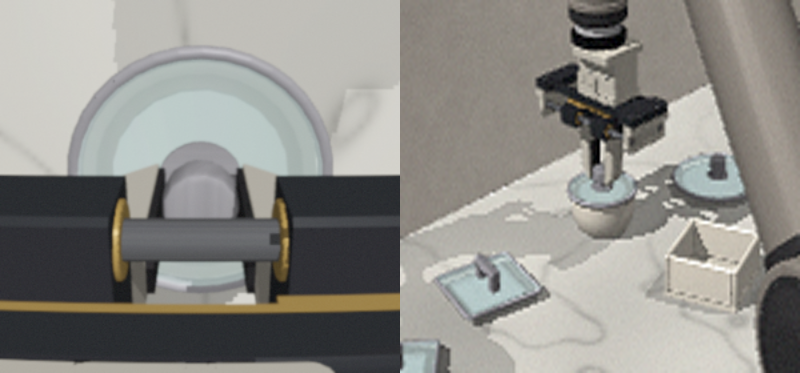

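```bash
cat >> h.py <<'E'
def plane(P,c,r,z0,z1,ri=.02):
    R=np.hypot(*(P[:,:2]-c).T);Q=P[(R<r)&(R>ri)&(P[:,2]>z0)&(P[:,2]<z1)]
    for _ in range(4):
        A=np.c_[Q[:,:2]-c,np.ones(len(Q))];x=np.linalg.lstsq(A,Q[:,2],rcond=None)[0];e=Q[:,2]-A@x;Q=Q[np.abs(e)<max(2.0*e.std(),.001)]
    print("plane",len(Q),"slopes",np.round(x[:2],3),"z",np.round(x[2]*1000,1),"std",np.round(e.std()*1000,2))
E
python3 - <<'E'
from h import *
st=bot.read_state();c=np.array([.651,-.113])
for f,z in(("w1",.111),("w2",.057)):
    P=cloud("wrist",np.load(f+".npy"),dict(st,position=[.6509,-.115,.1149]) if f=="w1" else st); plane(P,c,.045,z-.012,z+.012)
    for y in range(-40,60,10):
        m=(np.abs(P[:,1]-c[1]-y/1000)<.004)&(np.abs(P[:,0]-c[0])<.045)&(np.abs(P[:,0]-c[0])>.0)&(np.abs(P[:,2]-z)<.015)
        print(y,m.sum(),np.round(np.percentile(P[m,2],[10,50,90])*1000,1) if m.sum()>9 else "")
E
```

```text
plane 9697 slopes [-0.001 -0.002] z 106.6 std 0.5
-40 776 [105.9 106.7 107.4]
-30 0 
-20 0 
-10 2 
0 536 [105.9 106.8 109.1]
10 3464 [106.  107.1 122. ]
20 2885 [105.8 106.6 107.4]
30 2673 [105.7 106.5 107.4]
40 2071 [105.6 106.6 107.4]
50 471 [104.9 106.5 107.5]
plane 9511 slopes [-0.003 -0.001] z 52.5 std 0.49
-40 835 [51.8 52.5 53.3]
-30 2 
-20 0 
-10 0 
0 160 [51.7 52.7 59.3]
10 3289 [51.9 53.1 68.5]
20 2883 [51.7 52.5 53.3]
30 2762 [51.6 52.5 53.3]
40 2241 [51.6 52.5 53.3]
50 851 [51.3 52.5 53.5]
```

>>> {"op": "arm_command", "data": {"grip": [255, 0, 0, 0, 0, 0, 0, 0], "translation": [[0, 0, -2], [0, 0, 0], [0, 0, 0], [0, 0, 0], [0, 0, 0], [0, 0, 0], [0, 0, -20], [0, 0, -40]], "spin": [0, 0, 0, 0, 0, 0, 0, 0], "force": 40}}

```text
clock: 5.7
position: [0.6488, -0.1126, 0.1185]
orientation: [[0.0, 1.0, -0.004], [1.0, 0.0, 0.001], [0.001, -0.004, -1.0]]
wrist_force: [0.3, -0.1, 0.5]
grip_width: 0.0889
```

>>> {"op": "arm_command", "data": {"grip": [0, 0, 0, 0], "translation": [[0, 0, -40], [0, 0, -40], [0, 0, -30], [0, 0, 0]], "spin": [0, 0, 0, 0]}}

```text
clock: 6.2
position: [0.6512, -0.1133, 0.2327]
orientation: [[-0.0, 1.0, 0.006], [1.0, 0.0, -0.002], [-0.002, 0.006, -1.0]]
wrist_force: [-0.1, -0.0, -0.0]
grip_width: 0.0919
```

```bash
python3 - <<'E'
from h import *
st,P=look("w3","lid_square")
c=np.array([.651,-.114]); plane(P,c,.045,.035,.07); circ(P,c,.048,.042,.06)
m=(np.hypot(*(P[:,:2]-c).T)<.03)&(P[:,2]>.066)&(P[:,2]<.085);Q=P[m];print(m.sum(),Q[:,2].max(),cv2.minEnclosingCircle((Q[:,:2]*1000).astype(np.float32)))
E
```

```text
[ 0.6512 -0.1133  0.2327] 0.0919 [-0.1 -0.  -0. ]
lid_square 0 None None None
plane 4703 slopes [-0.    -0.001] z 52.4 std 0.57
circ 91 [ 650.4 -112.7] rms 2.44
640 0.07812686620326581 ((650.5559692382812, -112.36457824707031), 12.944150924682617)
```

>>> {"op": "arm_command", "data": {"grip": [0, 0, 0, 0, 0, 0, 0, 0], "translation": [[45, 0, 0], [58, 1, 0], [58, 1, 0], [40, 0, 0], [12.5, 0, 0], [0, 0, 0], [0, 0, 10], [0, 0, 15]], "spin": [0, 0, 0, 0, -8, -9, -10, -10]}}

```text
clock: 7.25
position: [0.6514, 0.1006, 0.2027]
orientation: [[-0.607, 0.795, -0.002], [0.795, 0.607, -0.0], [0.001, -0.002, -1.0]]
wrist_force: [-0.2, -0.4, 0.4]
grip_width: 0.0918
```

>>> {"op": "arm_command", "data": {"grip": [0, 0, 0, 0, 0, 0], "translation": [[0, 0, 20], [0, 0, 20], [0, 0, 20], [0, 0, 20], [0, 0, 10], [0, 0, 0]], "spin": [-10, -10, -10, -8, -2, 0]}}

```text
clock: 8.0
position: [0.6512, 0.1005, 0.1132]
orientation: [[-0.974, 0.227, -0.003], [0.227, 0.974, -0.0], [0.003, -0.001, -1.0]]
wrist_force: [-0.5, 0.4, -0.6]
grip_width: 0.0917
```

```bash
python3 - <<'E'
from h import *
st,P=look("w4","lid_square");print(np.round(st["orientation"],3).tolist(),np.round(st["joint_pos"],2))
E
```

```text
[0.6512 0.1005 0.1132] 0.0917 [-0.5  0.4 -0.6]
lid_square 1448 [651.4 101.3] [ 51.1  13.8 -13.6] [34.4 36.  37.2]
[[-0.974, 0.227, -0.003], [0.227, 0.974, -0.0], [0.003, -0.001, -1.0]] [ 0.04  0.68  1.27 -0.    1.19 -1.31]
```

View pics/w4.png

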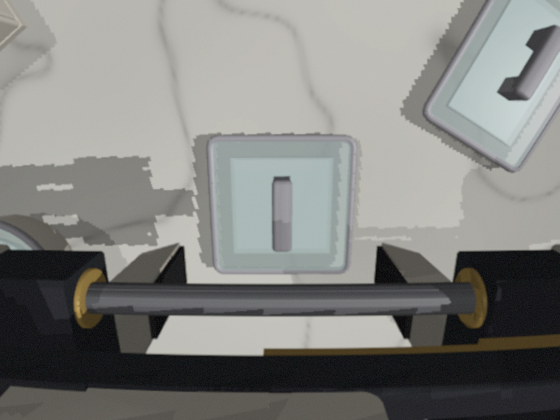

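>>> {"op": "arm_command", "data": {"grip": [0, 0, 0, 0, 255, 255, 255, 255], "translation": [[0, 0, 35], [0, 0, 38], [0, 0, 18], [0, 0, 6.5], [0, 0, 0], [0, 0, 0], [0, 0, 0], [0, 0, 0]], "spin": [0, 0, 0, 0, 0, 0, 0, 0], "force": 40}}

```text
clock: 9.05
position: [0.6523, 0.1005, 0.0178]
orientation: [[-0.974, 0.225, 0.001], [0.225, 0.974, 0.0], [-0.001, 0.0, -1.0]]
wrist_force: [0.0, 0.6, 0.5]
grip_width: 0.0566
```

>>> {"op": "arm_command", "data": {"grip": [255, 255, 255, 255, 255, 255], "translation": [[0, 0, 0], [0, 0, 0], [0, 0, -5], [0, 0, -15], [0, 0, -30], [0, 0, -48]], "spin": [0, 0, 0, 0, 0, 0]}}

```text
clock: 9.8
position: [0.6512, 0.1005, 0.1159]
orientation: [[-0.974, 0.225, -0.002], [0.225, 0.974, -0.0], [0.002, -0.001, -1.0]]
wrist_force: [1.0, -0.8, 0.7]
grip_width: 0.0011
```

>>> {"op": "arm_command", "data": {"grip": [115, 115, 115, 115, 115, 115], "translation": [[0, 0, 0], [0, 0, 0], [0, 0, 0], [0, 0, 0], [0, 0, 0], [0, 0, 0]], "spin": [0, 0, 0, 0, 0, 0]}}

```text
clock: 10.55
position: [0.6519, 0.1005, 0.1149]
orientation: [[-0.974, 0.225, -0.0], [0.225, 0.974, -0.0], [0.0, -0.0, -1.0]]
wrist_force: [-0.3, -0.7, 0.5]
grip_width: 0.05
```

```bash
python3 - <<'E'
from h import *
st,P=look("w5","lid_square")
E
```

```text
[0.6519 0.1005 0.1149] 0.05 [-0.3 -0.7  0.5]
lid_square 1419 [651.5 101.1] [ 51.3  13.6 -12.7] [34.6 36.  37.3]
```

Undisturbed. Go down and close fully before lifting.

>>> {"op": "arm_command", "data": {"grip": [115, 115, 115, 115, 255, 255, 255, 255], "translation": [[0, 0, 35], [0, 0, 37], [0, 0, 18], [0, 0, 8.5], [0, 0, 0], [0, 0, 0], [0, 0, 0], [0, 0, 0]], "spin": [0, 0, 0, 0, 0, 0, 0, 0]}}

```text
clock: 11.6
position: [0.6523, 0.1005, 0.0174]
orientation: [[-0.974, 0.225, 0.001], [0.225, 0.974, 0.0], [-0.001, 0.0, -1.0]]
wrist_force: [-0.2, -0.1, -0.1]
grip_width: 0.015
```

>>> {"op": "arm_command", "data": {"grip": [255, 255, 255, 255, 255, 255, 255], "translation": [[0, 0, 0], [0, 0, 0], [0, 0, 0], [0, 0, -5], [0, 0, -20], [0, 0, -40], [0, 0, -35]], "spin": [0, 0, 0, 0, 0, 0, 0]}}

```text
clock: 12.48
position: [0.6517, 0.1004, 0.1173]
orientation: [[-0.974, 0.225, -0.001], [0.225, 0.974, -0.0], [0.001, -0.0, -1.0]]
wrist_force: [0.3, 0.7, -1.8]
grip_width: 0.0136
```

>>> {"op": "arm_command", "data": {"grip": [255, 255, 255, 255, 255, 255, 255, 255], "translation": [[15, -26, 0], [28, -47, 0], [28, -47, 0], [28, -47, 0], [28, -47, 0], [24.9, -42, 0], [0, 0, 0], [0, 0, 0]], "spin": [0, 0, 0, 0, 0, 0, -6, -9]}}

```text
clock: 13.48
position: [0.4457, -0.1153, 0.1167]
orientation: [[-0.999, -0.038, -0.0], [-0.038, 0.999, 0.0], [0.0, 0.0, -1.0]]
wrist_force: [-0.5, -0.2, -1.9]
grip_width: 0.0135
```

>>> {"op": "arm_command", "data": {"grip": [255, 255, 255, 255], "translation": [[0, 0, 0], [0, 0, 0], [0, 0, 0], [0, 0, 0]], "spin": [-9, -6, -2, 0]}}

```text
clock: 13.98
position: [0.4463, -0.1147, 0.1166]
orientation: [[-0.946, -0.324, -0.0], [-0.324, 0.946, 0.0], [0.0, 0.0, -1.0]]
wrist_force: [-0.5, 0.3, -2.3]
grip_width: 0.0132
```

```bash
python3 - <<'E'
from h import *
st,P=look("w6","dish_square");o=np.array(st["orientation"]);print(np.round(o,3).tolist())
plane(P,np.array([.446,-.115]),.05,.09,.12)
E
```

```text
[ 0.4463 -0.1147  0.1166] 0.0132 [-0.5  0.3 -2.3]
dish_square 596 [ 399.2 -131.9] [ 98.5   2.1 -70.8] [42.3 45.9 47.6]
[[-0.946, -0.324, -0.0], [-0.324, 0.946, 0.0], [0.0, 0.0, -1.0]]
plane 11921 slopes [-0.002 -0.002] z 111.6 std 0.48
```

View pics/w6.png

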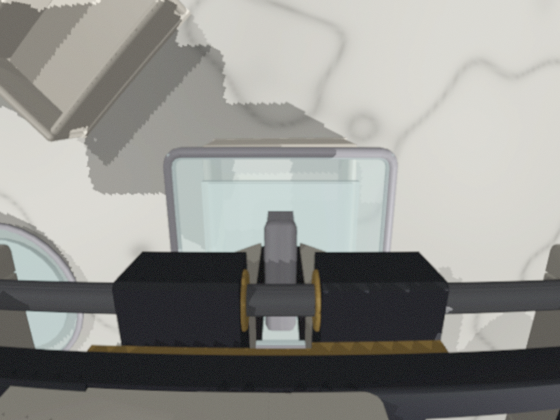

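>>> {"op": "arm_command", "data": {"grip": [255, 255, 255, 255, 255, 255, 255, 255], "translation": [[0, 0, 20], [0, 0, 20], [0, 0, 8], [0, 0, 3], [0, 0, 3], [0, 0, 2.5], [0, 0, 2], [0, 0, 0]], "spin": [0, 0, 0, 0, 0, 0, 0, 0]}}

```text
clock: 15.02
position: [0.4464, -0.1148, 0.0582]
orientation: [[-0.946, -0.326, 0.0], [-0.326, 0.946, -0.0], [-0.0, -0.0, -1.0]]
wrist_force: [0.7, 0.7, -1.8]
grip_width: 0.0135
```

```bash
python3 - <<'E'
from h import *
st,P=look("w7");plane(P,np.array([.446,-.115]),.05,.04,.08)
E
```

```text
[ 0.4464 -0.1148  0.0582] 0.0135 [ 0.7  0.7 -1.8]
plane 12186 slopes [-0.001 -0.002] z 53.2 std 0.54
```

>>> {"op": "arm_command", "data": {"grip": [115, 115, 115, 115, 115, 115, 115, 115], "translation": [[0, 0, 0], [0, 0, 0], [0, 0, 0], [0, 0, 0], [0, 0, -20], [0, 0, -40], [0, 0, -40], [0, 0, -30]], "spin": [0, 0, 0, 0, 0, 0, 7, 9]}}

```text
clock: 16.08
position: [0.4466, -0.1148, 0.19]
orientation: [[-0.999, -0.048, 0.001], [-0.048, 0.999, -0.001], [-0.001, -0.001, -1.0]]
wrist_force: [0.3, -0.2, -0.1]
grip_width: 0.0503
```

>>> {"op": "arm_command", "data": {"grip": [115, 115, 115, 115, 115, 115], "translation": [[0, 0, -15], [0, 0, 0], [0, 0, 0], [0, 0, 0], [0, 0, 0], [0, 0, 0]], "spin": [10, 10, 10, 10, 4.5, 0]}}

```text
clock: 16.82
position: [0.4463, -0.1147, 0.2032]
orientation: [[-0.749, 0.662, 0.0], [0.662, 0.749, -0.0], [-0.0, -0.0, -1.0]]
wrist_force: [-1.1, -0.7, 0.0]
grip_width: 0.0505
```

```bash
cat >> h.py <<'E'
def to(xyz):
    st=bot.read_state();o=np.array(st["orientation"]);t=o.T@(np.array(xyz)-st["position"])*1000
    print("tool shift",np.round(t,1),"x-axis deg",np.degrees(np.arctan2(o[1,0],o[0,0])).round(1),"j",np.round(st["joint_pos"],2))
E
python3 - <<'E'
from h import *
st,P=look("w8","dish_oblong","lid_oblong");c=np.array([.446,-.115]);plane(P,c,.05,.04,.08)
m=(np.hypot(*(P[:,:2]-c).T)<.045)&(P[:,2]>.066)&(P[:,2]<.085);print(m.sum(),cv2.minAreaRect((P[m,:2]*1000).astype(np.float32)))
to([.589,.2885,st["position"][2]])
E
```

```text
[ 0.4463 -0.1147  0.2032] 0.0505 [-1.1 -0.7  0. ]
dish_oblong 1741 [ 350.2 -274.5] [85.3 77.1 63.6] [42.  46.4 48.2]
lid_oblong 0 None None None
plane 7018 slopes [ 0.    -0.002] z 52.4 std 0.59
1066 ((446.0646057128906, -115.12529754638672), (52.043277740478516, 14.371553421020508), 19.198379516601562)
tool shift [159.7 396.8  -0. ] x-axis deg 138.6 j [-0.42  0.25  1.73 -0.    1.17 -1.27]
```

>>> {"op": "arm_command", "data": {"grip": [115, 115, 115, 115, 115, 115, 115, 115], "translation": [[15, 36.8, 0], [22, 55, 0], [22, 55, 0], [22, 55, 0], [22, 55, 0], [22, 55, 0], [22, 55, 0], [12.7, 30, 20]], "spin": [0, 0, 0, 0, 0, 0, 0, 0]}}

```text
clock: 17.88
position: [0.5909, 0.2915, 0.1841]
orientation: [[-0.752, 0.66, 0.004], [0.66, 0.752, 0.002], [-0.002, 0.003, -1.0]]
wrist_force: [0.4, -0.2, 0.3]
grip_width: 0.0507
```

>>> {"op": "arm_command", "data": {"grip": [115, 115, 115, 115], "translation": [[0, 0, 30], [0, 0, 30], [0, 0, 8], [0, 0, 0]], "spin": [0, 0, 0, 0]}}

```text
clock: 18.38
position: [0.5899, 0.2882, 0.1154]
orientation: [[-0.749, 0.662, -0.0], [0.662, 0.749, -0.0], [0.0, -0.0, -1.0]]
wrist_force: [-0.0, -0.9, 0.9]
grip_width: 0.0506
```

```bash
python3 - <<'E'
from h import *
st,P=look("w9","lid_oblong");to([.589,.2885,.017])
E
```

```text
[0.5899 0.2882 0.1154] 0.0506 [-0.  -0.9  0.9]
lid_oblong 1436 [587.6 291.6] [ 52.4  14.  -41.2] [34.4 36.1 37.4]
tool shift [ 1.2 -0.9 99.3] x-axis deg 138.5 j [ 0.34  0.68  1.27 -0.    1.19 -0.51]
```

>>> {"op": "arm_command", "data": {"grip": [115, 115, 115, 115, 255, 255, 255, 255], "translation": [[4, 1, 35], [0, 0, 37], [0, 0, 18], [0, 0, 8.5], [0, 0, 0], [0, 0, 0], [0, 0, 0], [0, 0, 0]], "spin": [0, 0, 0, 0, 0, 0, 0, 0]}}

```text
clock: 19.42
position: [0.5877, 0.2918, 0.0173]
orientation: [[-0.749, 0.663, 0.001], [0.663, 0.749, 0.0], [-0.001, 0.001, -1.0]]
wrist_force: [0.2, -0.9, 1.0]
grip_width: 0.0149
```

>>> {"op": "arm_command", "data": {"grip": [255, 255, 255, 255, 255, 255, 255, 255], "translation": [[0, 0, 0], [0, 0, 0], [0, 0, 0], [0, 0, -5], [0, 0, -20], [0, 0, -40], [0, 0, -35], [0, 0, 0]], "spin": [0, 0, 0, 0, 0, 0, 0, 0]}}

```text
clock: 20.42
position: [0.5889, 0.2922, 0.1194]
orientation: [[-0.749, 0.663, 0.005], [0.663, 0.749, 0.002], [-0.003, 0.005, -1.0]]
wrist_force: [0.1, -0.6, -3.1]
grip_width: 0.0135
```

```bash
python3 - <<'E'
from h import *
st=bot.read_state();to([.374,-.287,st["position"][2]])
E
```

```text
tool shift [-222.8 -576.2   -2.2] x-axis deg 138.5 j [ 0.34  0.67  1.27 -0.    1.19 -0.5 ]
```

>>> {"op": "arm_command", "data": {"grip": [255, 255, 255, 255, 255, 255, 255, 255], "translation": [[-15, -26, 0], [-25.5, -44.2, 0], [-25.5, -44.2, 0], [-25.5, -44.2, 0], [-25.5, -44.2, 0], [-25.5, -44.2, 0], [-25.5, -44.2, 0], [-25.5, -44.2, 0]], "spin": [0, 0, 0, 0, 0, 0, 0, 0]}}

```text
clock: 21.42
position: [0.5085, -0.0889, 0.1149]
orientation: [[-0.749, 0.663, -0.003], [0.663, 0.749, 0.001], [0.003, -0.001, -1.0]]
wrist_force: [1.4, -0.3, -2.8]
grip_width: 0.0133
```

>>> {"op": "arm_command", "data": {"grip": [255, 255, 255, 255, 255, 255, 255, 255], "translation": [[-25.5, -44.2, 0], [-25.5, -44.2, 0], [-25.5, -44.2, 0], [-25.5, -44.2, 0], [-25.5, -44.2, 0], [-11.8, -19.8, 0], [0, 0, 0], [0, 0, 0]], "spin": [0, 0, 0, 0, 0, -6, -7, 0]}}

```text
clock: 22.42
position: [0.4539, -0.3599, 0.1147]
orientation: [[-0.878, 0.479, -0.002], [0.479, 0.878, 0.003], [0.003, 0.001, -1.0]]
wrist_force: [-0.1, 0.1, -2.7]
grip_width: 0.0135
```

```bash
python3 - <<'E'
from h import *
st,P=look("w10","dish_oblong");to([.374,-.287,.1174])
E
```

```text
[ 0.4539 -0.3599  0.1147] 0.0135 [-0.1  0.1 -2.7]
dish_oblong 2894 [ 386.5 -293. ] [ 89.   85.7 -27.6] [44.1 46.5 48. ]
tool shift [105.2  25.3  -2. ] x-axis deg 151.4 j [-0.8   0.55  1.52  0.    1.08 -1.87]
```

View pics/w10.png

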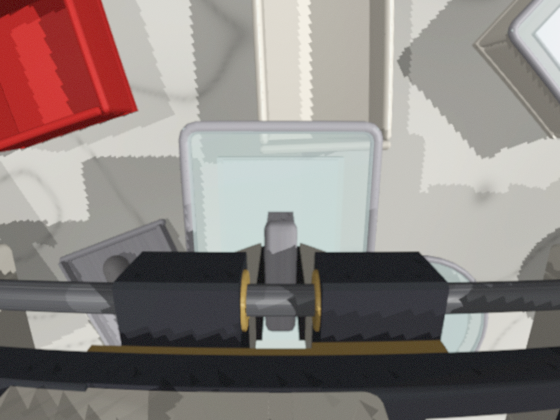

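>>> {"op": "arm_command", "data": {"grip": [255, 255, 255, 255, 255, 255], "translation": [[30, 7, 0], [40, 10, 0], [30, 7, 0], [7.2, 2, 0], [0, 0, 0], [0, 0, 0]], "spin": [0, 0, 0, 0, -1, 0]}}

```text
clock: 23.22
position: [0.374, -0.2872, 0.1168]
orientation: [[-0.887, 0.462, 0.001], [0.462, 0.887, -0.001], [-0.001, -0.0, -1.0]]
wrist_force: [0.2, -0.2, -2.9]
grip_width: 0.0139
```

```bash
python3 - <<'E'
from h import *
st,P=look("w11","dish_oblong");to([.3723,-.2857,.0573]);plane(P,np.array([.372,-.286]),.06,.09,.12)
Q=P[(np.hypot(*(P[:,:2]-[.372,-.286]).T)<.085)&(P[:,2]>.041)&(P[:,2]<.053)]
o=np.array(st["orientation"]);L=(Q-st["position"])@o[:,:2]*1000
print(len(L),np.percentile(L,[.5,5,50,95,99.5],axis=0).round(1).T)
E
```

```text
[ 0.374  -0.2872  0.1168] 0.0139 [ 0.2 -0.2 -2.9]
dish_oblong 87 [ 325.9 -238.4] [37.8  0.7 62.9] [43.2 45.  46.5]
tool shift [ 2.1  0.6 59.4] x-axis deg 152.5 j [-0.82  0.37  1.82  0.    0.95 -1.91]
plane 17090 slopes [ 0.    -0.002] z 111.9 std 0.51
83 [[65.  65.  65.1 65.7 65.8]
 [ 2.5  4.8 26.4 38.1 39.7]]
```

>>> {"op": "arm_command", "data": {"grip": [255, 255, 255, 255, 255, 255, 255, 255], "translation": [[3, 0, 20], [0, 0, 20], [0, 0, 10], [0, 0, 3], [0, 0, 3], [0, 0, 2], [0, 0, 0.5], [0, 0, 0]], "spin": [0, 0, 0, 0, 0, 0, 0, 0]}}

```text
clock: 24.28
position: [0.3705, -0.2851, 0.0584]
orientation: [[-0.887, 0.462, 0.0], [0.462, 0.887, -0.0], [-0.0, -0.0, -1.0]]
wrist_force: [-0.3, -0.6, -2.2]
grip_width: 0.0138
```

```bash
python3 - <<'E'
from h import *
st,P=look("w12");plane(P,np.array([.372,-.286]),.05,.04,.08)
E
```

```text
[ 0.3705 -0.2851  0.0584] 0.0138 [-0.3 -0.6 -2.2]
plane 11534 slopes [-0.001 -0.001] z 53.5 std 0.54
```

>>> {"op": "arm_command", "data": {"grip": [115, 115, 115, 115, 115, 115, 115, 115], "translation": [[0, 0, 0], [0, 0, 0], [0, 0, 0], [0, 0, 0], [0, 0, -20], [0, 0, -45], [0, 0, -45], [0, 0, -30]], "spin": [0, 0, 0, 0, 0, 0, 0, 0]}}

```text
clock: 25.32
position: [0.3707, -0.2853, 0.2004]
orientation: [[-0.887, 0.462, 0.002], [0.462, 0.887, -0.002], [-0.002, -0.001, -1.0]]
wrist_force: [-0.1, 0.6, -0.3]
grip_width: 0.0505
```

```bash
python3 - <<'E'
from h import *
st,P=look("w13");c=np.array([.372,-.286]);plane(P,c,.05,.04,.08)
m=(np.hypot(*(P[:,:2]-c).T)<.045)&(P[:,2]>.066)&(P[:,2]<.085);print(m.sum(),cv2.minAreaRect((P[m,:2]*1000).astype(np.float32)))
to([.601,-.314,.2])
E
```

```text
[ 0.3707 -0.2853  0.2004] 0.0505 [-0.1  0.6 -0.3]
plane 6985 slopes [ 0.    -0.001] z 52.4 std 0.59
1048 ((370.74517822265625, -284.8978271484375), (13.427074432373047, 52.472259521484375), 62.14828109741211)
tool shift [-215.9   81.4    5. ] x-axis deg 152.5 j [-0.82  0.26  1.71  0.    1.16 -1.91]
```

Seated at the home height. Next the large lid.

>>> {"op": "arm_command", "data": {"grip": [115, 115, 115, 115, 115, 115, 115, 115], "translation": [[-30, 11, 0], [-50, 19, 0], [-50, 19, 0], [-50, 19, 10], [-35.9, 13.4, 20], [0, 0, 30], [0, 0, 20], [0, 0, 0]], "spin": [0, 0, 0, 0, 0, 0, 0, 0]}}

```text
clock: 26.38
position: [0.5985, -0.3117, 0.1158]
orientation: [[-0.887, 0.462, -0.004], [0.462, 0.887, 0.003], [0.005, 0.001, -1.0]]
wrist_force: [0.2, 0.1, -0.1]
grip_width: 0.0505
```

```bash
python3 - <<'E'
from h import *
st,P=look("w14","lid_large");_,c,_,_=est(P,"lid_large",NOM["lid_large"]);to([c[0]/1000,c[1]/1000,.0165])
circ(P,c/1000,.013,.028,.043)
E
```

```text
[ 0.5985 -0.3117  0.1158] 0.0505 [ 0.2  0.1 -0.1]
lid_large 1048 [ 604.4 -315.7] [25.1 24.8 63.1] [33.7 36.  37.2]
tool shift [ -6.3  -0.6 101.1] x-axis deg 152.5 j [-0.59  0.71  1.2   0.    1.23 -1.68]
circ 91 [ 604.  -315.5] rms 0.84
```

>>> {"op": "arm_command", "data": {"grip": [115, 115, 115, 115], "translation": [[-3.6, 0, 30], [0, 0, 30], [0, 0, 10], [0, 0, 0]], "spin": [0, 0, 0, 0]}}

```text
clock: 26.92
position: [0.6029, -0.3144, 0.0489]
orientation: [[-0.887, 0.462, 0.001], [0.462, 0.887, -0.0], [-0.001, -0.0, -1.0]]
wrist_force: [0.3, 0.5, 0.2]
grip_width: 0.0503
```

```bash
python3 - <<'E'
from h import *
to([.6042,-.3156,.0165])
E
```

```text
tool shift [-1.7 -0.5 32.4] x-axis deg 152.5 j [-0.59  0.79  1.26  0.    1.1  -1.68]
```

>>> {"op": "arm_command", "data": {"grip": [115, 115, 115, 255, 255, 255, 255, 255], "translation": [[-1.2, -0.4, 18], [0, 0, 9], [0, 0, 5], [0, 0, 0], [0, 0, 0], [0, 0, 0], [0, 0, 0], [0, 0, 0]], "spin": [0, 0, 0, 0, 0, 0, 0, 0]}}

```text
clock: 27.92
position: [0.6038, -0.3152, 0.0167]
orientation: [[-0.887, 0.462, 0.001], [0.462, 0.887, -0.001], [-0.001, -0.0, -1.0]]
wrist_force: [0.4, -0.4, 2.1]
grip_width: 0.0248
```

>>> {"op": "arm_command", "data": {"grip": [255, 255, 255, 255, 255, 255], "translation": [[0, 0, 0], [0, 0, -5], [0, 0, -20], [0, 0, -40], [0, 0, -35], [0, 0, 0]], "spin": [0, 0, 0, 0, 0, 0]}}

```text
clock: 28.68
position: [0.6054, -0.3162, 0.1209]
orientation: [[-0.887, 0.462, 0.007], [0.462, 0.887, -0.004], [-0.008, -0.001, -1.0]]
wrist_force: [0.1, 0.1, -2.3]
grip_width: 0.0249
```

```bash
python3 - <<'E'
from h import *
st,P=look("w15");plane(P,np.array([.604,-.3155]),.06,.09,.13)
to([.371,.3,.117])
E
```

```text
[ 0.6054 -0.3162  0.1209] 0.0249 [ 0.1  0.1 -2.3]
plane 20461 slopes [ 0.006 -0.005] z 116.5 std 0.5
tool shift [491.  438.3  -0.6] x-axis deg 152.5 j [-0.59  0.72  1.19  0.    1.23 -1.68]
```

>>> {"op": "arm_command", "data": {"grip": [255, 255, 255, 255, 255, 255, 255, 255], "translation": [[18.7, 23.4, 0], [31.2, 39.1, 0], [31.2, 39.1, 0], [31.2, 39.1, 0], [31.2, 39.1, 0], [31.2, 39.1, 0], [31.2, 39.1, 0], [31.2, 39.1, 0]], "spin": [0, 0, 0, 0, 0, 0, 0, 0]}}

```text
clock: 29.72
position: [0.5288, 0.0594, 0.1148]
orientation: [[-0.887, 0.462, -0.003], [0.462, 0.887, 0.0], [0.003, -0.001, -1.0]]
wrist_force: [1.0, -0.3, -1.7]
grip_width: 0.0249
```

>>> {"op": "arm_command", "data": {"grip": [255, 255, 255, 255, 255, 255], "translation": [[31.2, 39.1, 0], [31.2, 39.1, 0], [31.2, 39.1, 0], [19.1, 23.8, 0], [0, 0, 0], [0, 0, 0]], "spin": [0, 0, 0, 0, 0, 0]}}

```text
clock: 30.48
position: [0.495, 0.2345, 0.1152]
orientation: [[-0.887, 0.462, -0.002], [0.462, 0.887, -0.001], [0.001, -0.002, -1.0]]
wrist_force: [-0.3, 0.1, -2.6]
grip_width: 0.0244
```

```bash
python3 - <<'E'
from h import *
st,P=look("w16","dish_large");c=circ(P,np.array([.372,.3]),.066,.042,.055);to([*c,.1167])
E
```

```text
[0.495  0.2345 0.1152] 0.0244 [-0.3  0.1 -2.6]
dish_large 3389 [379.4 296.5] [130.8  62.2  62. ] [45.5 47.  48.2]
circ 45 [371.  300.6] rms 0.9
tool shift [140.9   1.5  -1.1] x-axis deg 152.5 j [ 0.3   0.5   1.61 -0.    1.03 -0.79]
```

View pics/w16.png

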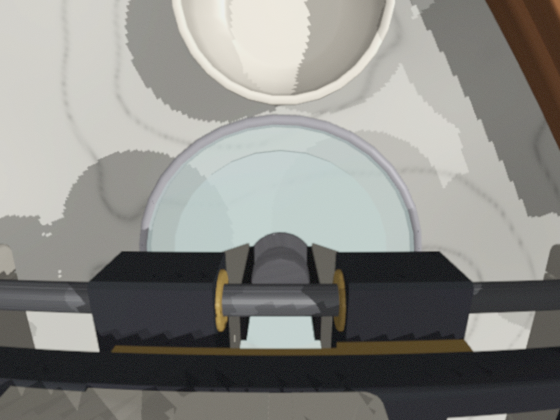

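>>> {"op": "arm_command", "data": {"grip": [255, 255, 255, 255, 255, 255, 255], "translation": [[30, 0.5, 0], [45, 0.5, 0], [40, 0, 0], [20, 0, 0], [6, 0, 0], [0, 0, 0], [0, 0, 0]], "spin": [0, 0, 0, 0, 0, 0, 0]}}

```text
clock: 31.4
position: [0.3721, 0.3007, 0.1162]
orientation: [[-0.887, 0.463, 0.001], [0.463, 0.887, 0.0], [-0.001, 0.0, -1.0]]
wrist_force: [1.4, 0.2, -2.8]
grip_width: 0.0244
```

```bash
python3 - <<'E'
from h import *
st,P=look("w17");c=np.array([.371,.3006]);to([*c,.0567]);plane(P,c,.06,.09,.13)
circ(P,c,.066,.042,.055);circ(P,np.array(st["position"][:2]),.068,.1,.12)
E
```

```text
[0.3721 0.3007 0.1162] 0.0244 [ 1.4  0.2 -2.8]
tool shift [ 0.9 -0.6 59.5] x-axis deg 152.4 j [ 0.52  0.38  1.8  -0.    0.95 -0.57]
plane 20218 slopes [-0.  0.] z 111.9 std 0.5Traceback (most recent call last):
  File "<stdin>", line 3, in <module>
  File "h.py", line 51, in circ
    E=E[np.hypot(*E.T)>r-.015]
        ~~~~~~~~^^^^^^
TypeError: hypot() takes from 2 to 3 positional arguments but 0 were given
```

>>> {"op": "arm_command", "data": {"grip": [255, 255, 255, 255, 255, 255, 255, 255], "translation": [[1, -0.5, 20], [0, 0, 20], [0, 0, 10], [0, 0, 3], [0, 0, 3], [0, 0, 2], [0, 0, 0.5], [0, 0, 0]], "spin": [0, 0, 0, 0, 0, 0, 0, 0]}}

```text
clock: 32.45
position: [0.37, 0.3012, 0.0579]
orientation: [[-0.887, 0.462, 0.0], [0.462, 0.887, 0.0], [-0.0, 0.0, -1.0]]
wrist_force: [0.1, 0.4, -2.9]
grip_width: 0.025
```

```bash
python3 - <<'E'
from h import *
st,P=look("w18");plane(P,np.array([.371,.3006]),.06,.04,.08)
E
```

```text
[0.37   0.3012 0.0579] 0.025 [ 0.1  0.4 -2.9]
plane 19477 slopes [-0.001 -0.   ] z 53.6 std 0.5
```

>>> {"op": "arm_command", "data": {"grip": [100, 100, 100, 100, 100, 100, 100, 100], "translation": [[0, 0, 0], [0, 0, 0], [0, 0, 0], [0, 0, 0], [0, 0, 0], [0, 0, -20], [0, 0, -45], [0, 0, -45]], "spin": [0, 0, 0, 0, 0, 0, 0, 0]}}

```text
clock: 33.5
position: [0.3696, 0.301, 0.1688]
orientation: [[-0.887, 0.462, -0.001], [0.462, 0.887, -0.0], [0.0, -0.001, -1.0]]
wrist_force: [1.6, 0.9, -0.6]
grip_width: 0.0559
```

>>> {"op": "arm_command", "data": {"grip": [100, 100, 100, 100], "translation": [[0, 0, -40], [0, 0, 0], [0, 0, 0], [0, 0, 0]], "spin": [0, 0, 0, 0]}}

```text
clock: 34.0
position: [0.3692, 0.3007, 0.2064]
orientation: [[-0.887, 0.462, -0.002], [0.462, 0.887, -0.001], [0.001, -0.002, -1.0]]
wrist_force: [-0.4, -0.3, 0.4]
grip_width: 0.0559
```

```bash
python3 - <<'E'
from h import *
st,P=look("w19");c=np.array([.371,.3006]);plane(P,c,.06,.04,.08);circ(P,c,.013,.066,.085)
S={}
for n in("scene","side"):
    p,d=optics.grab_frame(n);cv2.imwrite(f"pics/{n}1.png",p);S[n]=cloud(n,d)
for t,c,r in(("large",(.371,.301),.06),("small",(.6505,-.1125),.042),("square",(.446,-.115),.045),("oblong",(.371,-.285),.038)):
    for n in S:
        print(t,n);plane(S[n],np.array(c),r,.04,.068)
p=cv2.imread("pics/scene1.png");cv2.imwrite("pics/scene1c.png",cv2.resize(p[100:320,60:460],None,fx=2,fy=2,interpolation=2))
E
```

```text
[0.3692 0.3007 0.2064] 0.0559 [-0.4 -0.3  0.4]
plane 10658 slopes [ 0.    -0.002] z 52.3 std 0.56
circ 91 [370.3 301. ] rms 0.86
large scene
plane 791 slopes [0.023 0.003] z 53.1 std 1.86
large side
plane 762 slopes [-0.001 -0.   ] z 53.6 std 0.97
small scene
plane 412 slopes [-0.004 -0.01 ] z 54.5 std 1.58
small side
plane 81 slopes [-0.002  0.003] z 54.4 std 1.2
square scene
plane 389 slopes [-0.002 -0.009] z 54.3 std 1.99
square side
plane 139 slopes [ 0.003 -0.004] z 54.4 std 0.97
oblong scene
plane 174 slopes [-0.015 -0.013] z 53.3 std 1.83
oblong side
plane 85 slopes [ 0.004 -0.008] z 54.7 std 1.06
```

View pics/scene1c.png

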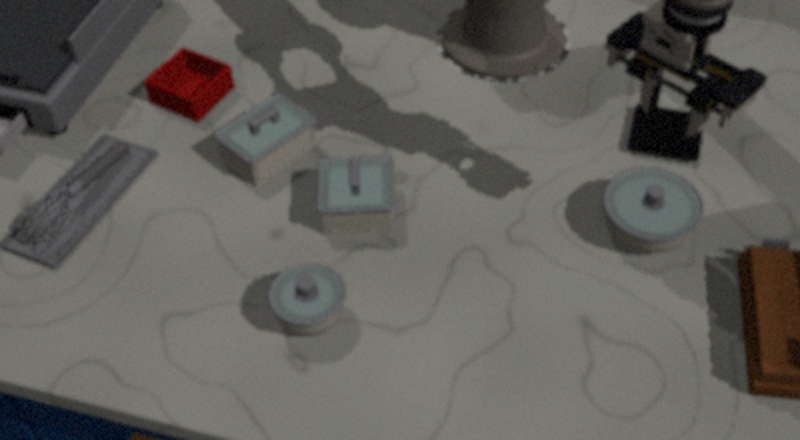

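All four lids are on their dishes and level: large at about (653,200), small (307,290), square (355,178), oblong (265,125). The whisk and the press have not moved.

```bash
python3 -c "
from workcell import bot
print(bot.job_done())"
```

```text
the job is handed in; nothing more can be done
None
```

All four lids are seated in their own dishes and released, and the job was handed in at about 34 s.

- **Seating:** After each release, the wrist-camera depth put the plate top at 52.3–52.4 mm, where home is 53 mm. The plates tilted by no more than about 0.002 rad. Knobs and handles were within about 2–3 mm of the estimated dish centres.
- **Last overview:** The scene and side pictures agreed, with plate heights of 53–55 mm. The scene camera's slope fits were noisier, up to about 0.023 rad. The whisk, the tortilla press and the two look-alikes looked unmoved, which I judged by eye and did not measure.
- **What went wrong:**
  - I lifted the small lid while the fingers were still closing, so it sat about 4 mm low in the grip. It touched its dish with about 13–15 N, under the 40 N limit, before I eased off and released it.
  - The first grasp of the square lid closed on nothing for the same reason. A second look showed the lid undisturbed, and the repeat held.

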